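# Load the marking machine and slide its guard shut

## Robot

A 6-joint arm with a two-finger parallel gripper is mounted at the origin on the work surface. World frame = base frame: x ahead of the robot, y to its left, z up, the work surface at z = 0. Lengths are in m, angles in rad, forces in N, time in s.
With the tool pointing down it reaches from about 0.35 to 0.775 m from the base axis. Payload 5.5 kg.
Tool frame: the origin (TCP) lies between the finger pads; the fingertips stand 19 mm ahead of it and the grasp point (between the pads) is the TCP; z points along the fingers, y is the direction in which the jaws open and shut (so a half turn about z gives the same grasp; the last joint's range is limited). The gripper opens to 85 mm and grips with 20 to 120 N. Pads are 22 mm wide; open, the fingers measure 114 mm over their backs; the gripper's body (76 mm by 85 mm) begins 54 mm behind the grasp point. The pads swing forward as they close: fully open they stand 13 mm farther back than shut.
Start: joints at [1.204, 0.313, 0.046, 1.304, 0, 1.431], TCP at [0.129, 0.56, 0.25] pointing down, gripper open.
Joint ranges: [-2.76, 2.76], [-0.86, 1.69], [-1.03, 1.26], [-2.2, 2.34], [-1.47, 1.5], [-3.14, 3.14]. Speed limits (rad/s): [2.57, 2.57, 3.14, 3.14, 3.14, 3.14].

## Interface

Orientations are given as a unit quaternion [w, x, y, z].
In Python, from workcell import get_state, cams, workorder gives the robot as it stands.
- The arm moves only by the tool play_rows, never from a script. Its argument "series" is text: rows parted by semicolons, each of 7 numbers parted by spaces: the opening in per cent of the stroke, from 0 (shut) to 100 (fully open), then the shift along the tool's x, y, z in cm, then the turn, a rotation vector about the tool's x, y, z in degrees. A call has 1 to 12 rows; each row shifts and turns the commanded pose from where the row before left it, along the tool's axes as they then stand; what a row does not reach is not made up. A row lasts 1/8 s, in which the tool goes at most 62.5 mm and 10.7 degrees, less where a joint would pass 70% of its speed; a pose out of reach is approached as far as the arm can. A call with a gripper value outside its range is refused whole. The fingers move at their own pace and stop on an object; "newtons" is the grip in N (left out, the last holds). Time passes only in rows, so rows that do not move let the fingers close. It gives the time, the measured TCP pose, the force and the opening at its end, in the units of the state.
- get_state(): the state, without advancing time (a new reading comes with each control period).
- cams.read_camera(name): name is "side" or "top" or "wrist"; returns the picture (480x640x3 uint8, red, green, blue); there is no depth.
- cams.get_calibration(name): a dict with "fx", "fy", "cx", "cy" (pixels), "distortion" ([k1, k2, p1, p2, k3] as OpenCV has them; the pictures are not rectified), "rvec" (rotation vector, rad) and "tvec" (3), from world to camera coordinates, as OpenCV has them. Camera axes: x right, y down, z forward; pixel columns grow to the right and rows downward; lengths in m; the calibration is good to about 2 mm. A picture is of the moment at which its call begins: read the wrist's pose just before it. get_calibration takes no time and is no camera call; for the wrist camera it gives the pose at the moment of the call.
- workorder.hand_in(): hands the job in, once; it reports no verdict.
The state is a dict: "clock": time; "joint_pos": joint angles; "qvel": joint speeds; "tau": joint torques, N m; "tcp_pos": TCP position; "orientation": TCP orientation; "wrist_force": force on the tool from outside, world axes, zero at the start; "ft_torque": the same for the moment, N m; "finger_gap": finger opening in m.
Only numpy, scipy, OpenCV 4.12 (cv2) and the standard library are available. Lean on these libraries where they do the work, as an engineer would, in place of code of your own. Each camera call takes 0.05 s, during which the arm holds its last target.

## Task

Stand the brass bushing upright in the middle of the round black pad inside the marking machine, then slide the machine's clear guard fully shut over it and let go. The dark steel and the blue plastic bushings are not for this job.

Things in the scene. Friction and masses are not known exactly. Their poses are not given: they have to be found in the camera images.
- brass_center (a point): Centre (half-way up) of the loose brass bushing: an upright yellow-metal tube, 44 mm outside, 22 mm bore, 50 mm tall, about 0.5 kg, standing on the bench to the robot's right of the machine. A dark steel and a blue plastic bushing of the same size stand near it, at least 95 mm away centre to centre.
- pad (a point): Centre of the top of the round black pad (70 mm across), 50 mm above the bench, in the chamber of the fixed low white machine. Axes: x away from robot, y along the guard's track towards open, z up; may be yawed. Chamber: 172 mm square, open-topped, walls to 110 mm above the bench, head juts 12 mm from +y wall. Machine: 220 mm in x, y from -100 to +370 mm; tracks 122 mm, end panel 136 mm high.
- guard (a joint): Travel of the guard along its track in m: 0 fully shut (stop, chamber covered), 0.19 fully open (stop); starts 0.15 to 0.19. The guard is a clear level plate with two red edge strips, 184 mm in the machine's x, 190 mm in y, on top of the machine, underside 112 mm, top 118 mm above the bench. About 2 N of friction; stays where it is left.
- fin (a point): Point inside the guard's red upright handle fin, at mid-length and mid-thickness, 145 mm above the bench. The fin stands on the guard's middle, 90 mm long in the machine's x, 14 mm thick in its y, from 118 to 163 mm above the bench. Pinch it from above across the 14 mm, or push it. Guard shut: right above the pad; opening moves it to +y. Axes as the machine's.
Not all that is in view belongs to the job. Leave any green or red look-alike of the part that bears brass_center alone.

How it is judged:
By the outcome, as a careful person would: the job done as asked, in the order asked, and still so for the second after the job is handed in, with the robot touching nothing.
It also fails if it takes over 53 s, if anything falls off the work surface, if the arm or the gripper's body presses on something with over 40 N, if the wrist force passes 120 N, or if a joint passes its speed limit or range.

## Working session

There is one attempt and no reset: what is moved stays moved. The work goes in short steps, Python scripts to look and compute and a tool call to move; the robot and the scene stay as the last step left them, time stands still between calls to the robot, and variables do not carry over. Pictures are saved under pics/ and viewed, and the job is handed in when it is done.

Besides the shell and the picture viewer there is one more tool, called by a JSON object that holds its "api" and its "payload". play_rows: Moves the arm, as the interface text tells. Its arguments: {"type":"object","properties":{"series":{"type":"string"},"newtons":{"type":"number"}},"required":["series"]}

```bash
mkdir -p pics
python3 - <<'E'
from workcell import get_state, cams, workorder
import cv2
print(get_state())
for n in ["side","top"]:
    im=cams.read_camera(n); cv2.imwrite(f"pics/{n}0.png",im[:,:,::-1]); print(n,cams.get_calibration(n))
E
```

```text
{'clock': 0.0, 'joint_pos': array([ 1.20439448e+00,  3.14018318e-01,  4.49795778e-02,  1.30359330e+00,
       -3.29206417e-05,  1.43117283e+00]), 'qvel': array([-4.68881106e-04, -3.66620738e-06, -4.78053562e-04, -4.51780941e-04,
        2.10416567e-04, -8.69048109e-04]), 'tau': array([ 6.35939086e-04, -4.80623960e+01,  2.98533064e+01,  1.91197061e-02,
       -1.25772804e-04,  3.65045977e-06]), 'tcp_pos': array([0.12914269, 0.55982282, 0.24939889]), 'orientation': array([-2.13822838e-04,  1.13146294e-01,  9.93577915e-01, -8.92753102e-04]), 'wrist_force': array([0.19514822, 0.43701128, 0.15465765]), 'ft_torque': array([ 0.01808894,  0.00782844, -0.06257357]), 'finger_gap': 0.0853074461812804}
side {'fx': 565.3873243770493, 'fy': 565.3873243770493, 'cx': 309.2150189096479, 'cy': 241.02702109348104, 'distortion': array([0.02172183, 0.        , 0.        , 0.        , 0.        ]), 'rvec': array([ 0.50396346, -2.72246016,  1.11129157]), 'tvec': array([0.44906856, 0.38902809, 0.67337678])}
top {'fx': 465.72918690954657, 'fy': 465.72918690954657, 'cx': 314.2989780652799, 'cy': 238.98423049544587, 'distortion': array([0.02278475, 0.        , 0.        , 0.        , 0.        ]), 'rvec': array([ 2.18682768, -2.14877836,  0.1104846 ]), 'tvec': array([-0.25727669,  0.58820717,  0.77862657])}
```

View pics/side0.png

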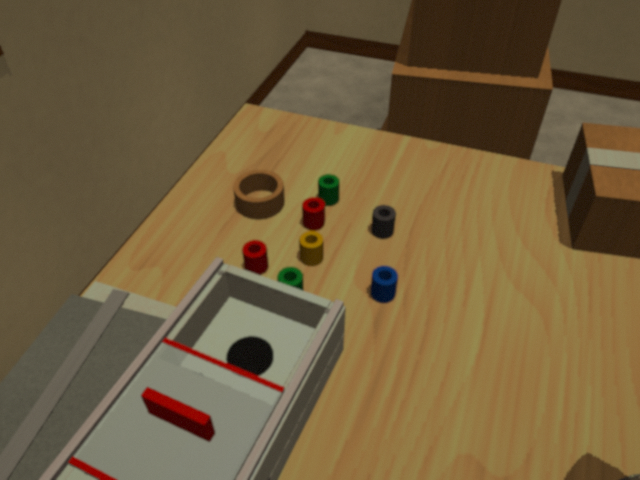

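View pics/top0.png

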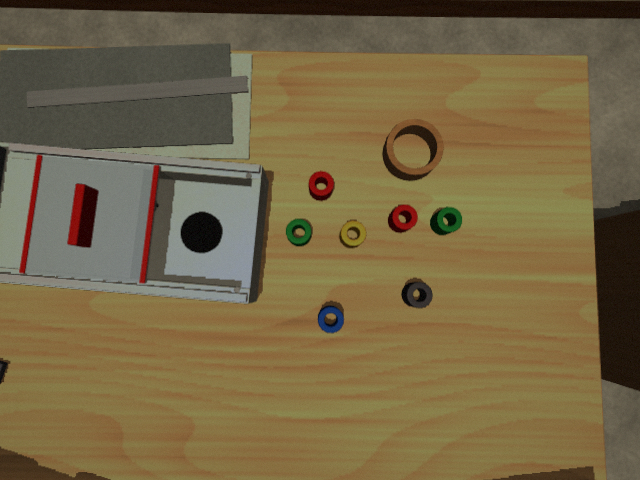

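```bash
cat > h.py <<'E'
from workcell import get_state, cams, workorder
import cv2, numpy as np
def ray(n,uv,c=None):
    c=c or cams.get_calibration(n)
    K=np.array([[c['fx'],0,c['cx']],[0,c['fy'],c['cy']],[0,0,1]])
    p=cv2.undistortPoints(np.array(uv,float).reshape(-1,1,2),K,c['distortion']).reshape(-1,2)
    R=cv2.Rodrigues(c['rvec'])[0]; C=-R.T@c['tvec']
    return C,(R.T@np.c_[p,np.ones(len(p))].T).T
def at(n,uv,z,c=None):
    C,d=ray(n,uv,c); z=np.broadcast_to(z,len(d))
    return C+d*((z-C[2])/d[:,2])[:,None]
def proj(n,P,c=None):
    c=c or cams.get_calibration(n)
    K=np.array([[c['fx'],0,c['cx']],[0,c['fy'],c['cy']],[0,0,1]])
    return cv2.projectPoints(np.array(P,float).reshape(-1,1,3),c['rvec'],c['tvec'],K,c['distortion'])[0].reshape(-1,2)
E
python3 - <<'E'
from h import *
for n in("top","side"):
    im=cv2.imread(f"pics/{n}0.png"); 
    big=cv2.resize(im[150:310,140:460] if n=="top" else im[160:440,120:420],None,fx=2.5 if n=="top" else 2,fy=2.5 if n=="top" else 2,interpolation=cv2.INTER_CUBIC); cv2.imwrite(f"pics/{n}0z.png",big)
    hsv=cv2.cvtColor(im,cv2.COLOR_BGR2HSV)
    roi={'top':(140,160,110,90),'side':(200,320,80,80)}[n]
    x,y,w,h=roi
    pad=np.zeros(im.shape[:2],np.uint8); pad[y:y+h,x:x+w]=(im[y:y+h,x:x+w].max(2)<40)
    k,l,s,c=cv2.connectedComponentsWithStats(pad); i=1+s[1:,4].argmax(); print(n,'pad',s[i],c[i],at(n,c[i],.05))
    bx=(325,205,56,56) if n=='top' else (285,220,55,55); x,y,w,h=bx
    print(hsv[233,343] if n=='top' else hsv[255,311])
C=ray('top',[[0,0]])[0];print(C)
print(np.round(at('top',[[353,233],[299,232],[321,185],[404,217],[447,220],[331,319],[418,294],[414,148]],.05),3))
print(np.round(at('top',[[262,166],[249,301],[6,145]],.122),3))
E
```

```text
top pad [ 181  212   41   38 1252] [200.90734824 231.514377  ] [[ 0.59995189 -0.0545583   0.05      ]]
[ 24 186 141]
side pad [ 228  338   44   36 1176] [250.81632653 354.57653061] [[ 0.59668673 -0.05766247  0.05      ]]
[ 19 230  72]
[ 0.50940881 -0.24864529  0.83493502]
[[ 0.602 -0.312  0.05 ]
 [ 0.602 -0.221  0.05 ]
 [ 0.684 -0.257  0.05 ]
 [ 0.631 -0.399  0.05 ]
 [ 0.627 -0.472  0.05 ]
 [ 0.457 -0.277  0.05 ]
 [ 0.501 -0.422  0.05 ]
 [ 0.751 -0.416  0.05 ]]
[[ 0.696 -0.163  0.122]
 [ 0.487 -0.15   0.122]
 [ 0.722  0.235  0.122]]
```

View pics/top0z.png

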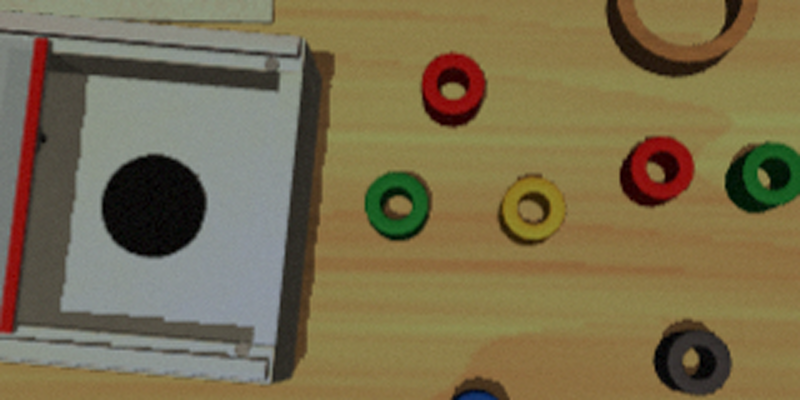

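View pics/side0z.png

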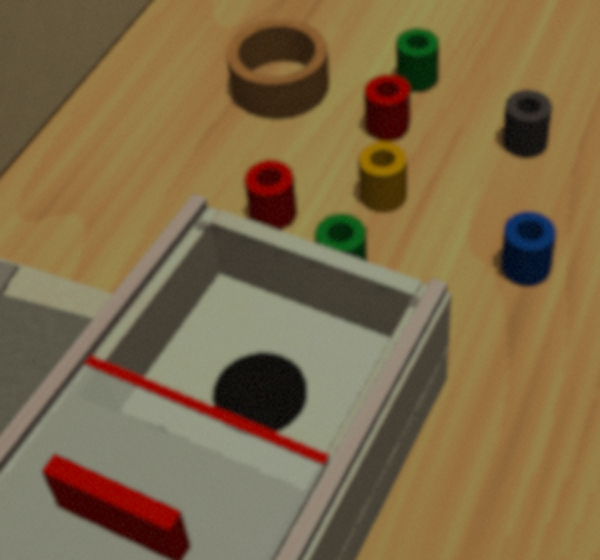

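Run:
```python
from h import *
print(at('side',[[311.5,239]],.05),at('top',[[353.2,233.6]],.05))
print('front strip',at('top',[[150,224]],.118),at('side',[[224,364]],.118))
print('fin base? ',at('top',[[88,215]],.163), at('side',[[180,406]],.163))
```

```text
[[ 0.59985077 -0.31299804  0.05      ]] [[ 0.60093083 -0.31276425  0.05      ]]
front strip [[0.60242423 0.00769072 0.118     ]] [[0.59832994 0.00613532 0.118     ]]
fin base?  [[0.60812346 0.08163808 0.163     ]] [[0.60141951 0.09760081 0.163     ]]
```

{"api": "play_rows", "payload": {"series": "100 0 0 0 0 0 10; 100 0 0 0 0 0 10; 100 0 0 0 0 0 10; 100 0 0 0 0 0 10; 100 0 0 0 0 0 10; 100 0 0 0 0 0 10; 100 0 0 0 0 0 10; 100 0 0 0 0 0 10; 100 0 0 0 0 0 0.7; 100 0 0 0 0 0 0"}}

```text
clock: 1.35
tcp_pos: [0.1293, 0.5602, 0.25]
orientation: [0.0, 0.729, 0.685, -0.0]
wrist_force: [-0.5, -0.2, -0.3]
finger_gap: 0.0852
```

{"api": "play_rows", "payload": {"series": "100 -3 2 0 0 0 0; 100 -5 3.1 0 0 0 0; 100 -5 3.1 0 0 0 0; 100 -5 3.1 0 0 0 0; 100 -5 3.1 0 0 0 0; 100 -5 3.1 0 0 0 0; 100 -5 3.1 0 0 0 0; 100 -5 3.1 0 0 0 0; 100 -5 3.1 0 0 0 0; 100 -5 3.1 0 0 0 0; 100 -5 3.1 0 0 0 0; 100 -5 3.1 0 0 0 0"}}

```text
clock: 2.85
tcp_pos: [0.4529, -0.0437, 0.2505]
orientation: [0.0, 0.729, 0.685, 0.0]
wrist_force: [0.8, 1.7, -0.5]
finger_gap: 0.0855
```

{"api": "play_rows", "payload": {"series": "100 -5 3.1 0 0 0 0; 100 -5 3.1 0 0 0 0; 100 -5 3.1 0 0 0 0; 100 -5 3.1 0 0 0 0; 100 -4 2.5 0 0 0 0; 100 -2.2 1.4 0 0 0 0; 100 0 0 0 0 0 0; 100 0 0 0 0 0 0"}}

```text
clock: 3.85
tcp_pos: [0.5975, -0.3129, 0.25]
orientation: [-0.001, 0.729, 0.684, 0.0]
wrist_force: [-0.4, -0.3, 0.5]
finger_gap: 0.0856
```

Run:
```python
from h import *
s=get_state();print(s['tcp_pos'],s['orientation'],s['joint_pos'])
c=cams.get_calibration('wrist')
im=cams.read_camera('wrist'); cv2.imwrite("pics/w1.png",im[:,:,::-1])
print(c); print(proj('wrist',[[.6004,-.313,.05],[.6004,-.313,0]],c))
```

```text
[ 0.59754761 -0.31291452  0.2500018 ] [-6.42367187e-04  7.29117782e-01  6.84387936e-01  3.65411119e-05] [-6.01427429e-01  5.18994909e-01  3.55677298e-01  1.40871807e+00
  3.46243935e-04  1.03263680e+00]
{'fx': 358.73253626722214, 'fy': 358.73253626722214, 'cx': 312.7411012062852, 'cy': 239.81336333145362, 'distortion': array([-0.00940174,  0.        ,  0.        ,  0.        ,  0.        ]), 'rvec': array([-2.81481476,  0.08739374,  0.01481892]), 'tvec': array([-0.61559655, -0.30152973,  0.29373697])}
[[316.02873108 213.1840803 ]
 [315.63553064 201.45777244]]
```

View pics/w1.png

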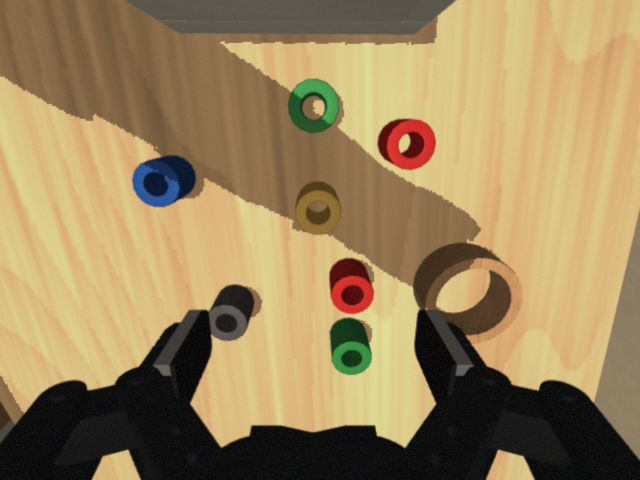

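{"api": "play_rows", "payload": {"series": "100 0.1 0.3 3 0 0 0; 100 0 0 5 0 0 0; 100 0 0 5 0 0 0; 100 0 0 4.5 0 0 0; 100 0 0 3 0 0 0; 100 0 0 1.3 0 0 0; 100 0 0 0.5 0 0 0; 100 0 0 0 0 0 0; 100 0 0 0 0 0 0"}}

```text
clock: 5.03
tcp_pos: [0.602, -0.3134, 0.0289]
orientation: [0.001, 0.729, 0.684, 0.0]
wrist_force: [-1.5, -0.2, -0.4]
finger_gap: 0.0857
```

{"api": "play_rows", "payload": {"series": "0 0 0 0 0 0 0; 0 0 0 0 0 0 0; 0 0 0 0 0 0 0; 0 0 0 0 0 0 0; 0 0 0 0 0 0 0; 0 0 0 0 0 0 0; 0 0 0 0 0 0 0; 0 0 0 0 0 0 0", "newtons": 50}}

```text
clock: 6.02
tcp_pos: [0.6015, -0.3132, 0.028]
orientation: [0.001, 0.73, 0.684, 0.0]
wrist_force: [-0.8, 0.7, 5.3]
finger_gap: 0.0437
```

{"api": "play_rows", "payload": {"series": "0 0 0 -1 0 0 0; 0 0 0 -3 0 0 0; 0 0 0 -4 0 0 0; 0 0 0 -4 0 0 0; 0 0 0 -3 0 0 0; 0 0 0 -2 0 0 0; 0 0 0 0 0 0 0; 0 0 0 0 0 0 0"}}

```text
clock: 7.02
tcp_pos: [0.6003, -0.3124, 0.1956]
orientation: [-0.001, 0.73, 0.684, -0.0]
wrist_force: [0.6, 0.3, -4.4]
finger_gap: 0.0435
```

{"api": "play_rows", "payload": {"series": "0 2 -0.2 0 0 0 0; 0 4 -0.3 0 0 0 0; 0 4 -0.3 0 0 0 0; 0 4 -0.3 0 0 0 0; 0 4 -0.3 0 0 0 0; 0 4 -0.3 0 0 0 0; 0 2.5 -0.2 0 0 0 0; 0 1.1 0 0 0 0 0; 0 0 0 0 0 0 0; 0 0 0 0 0 0 0; 0 0 0 0 0 0 0"}}

```text
clock: 8.4
tcp_pos: [0.5986, -0.0573, 0.1971]
orientation: [-0.0, 0.73, 0.683, -0.0]
wrist_force: [-0.0, -0.6, -3.8]
finger_gap: 0.0432
```

Run:
```python
from h import *
s=get_state();print(s['tcp_pos'],s['orientation'],s['wrist_force'],s['finger_gap'])
for n in ['wrist','side','top']:
  c=cams.get_calibration(n)
  im=cams.read_camera(n); cv2.imwrite(f"pics/{n}2.png",im[:,:,::-1])
  print(n,proj(n,[[.5985,-.0565,.05]],c), proj(n,[s['tcp_pos']+[0,0,.022],s['tcp_pos']-[0,0,.028]],c))
```

```text
[ 0.59857666 -0.05728719  0.197132  ] [-1.91160434e-05  7.30042606e-01  6.83401631e-01 -6.28436912e-05] [-1.55776346e-03 -5.56039585e-01 -3.77773314e+00] 0.04323605014537743
wrist [[312.63976222 228.86318147]] [[313.11840657 373.80207566]
 [312.96285465 303.25313927]]
side [[249.36556496 354.83605682]] [[237.05906614 279.49084581]
 [241.17277643 304.11781977]]
top [[202.01891373 232.38512497]] [[172.08665226 217.48948312]
 [182.66805474 222.66023685]]
```

View pics/wrist2.png

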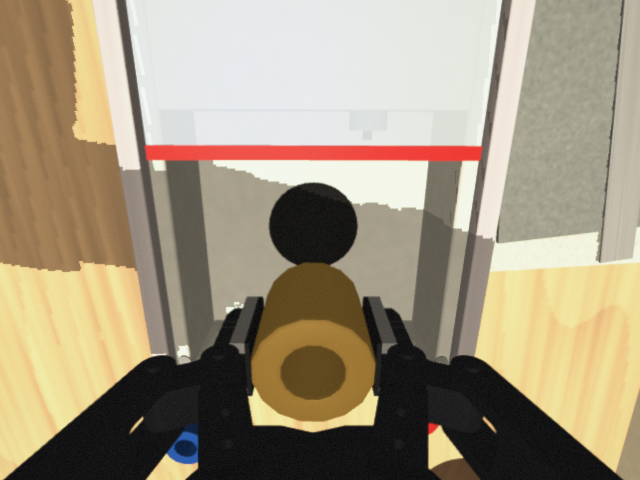

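View pics/side2.png

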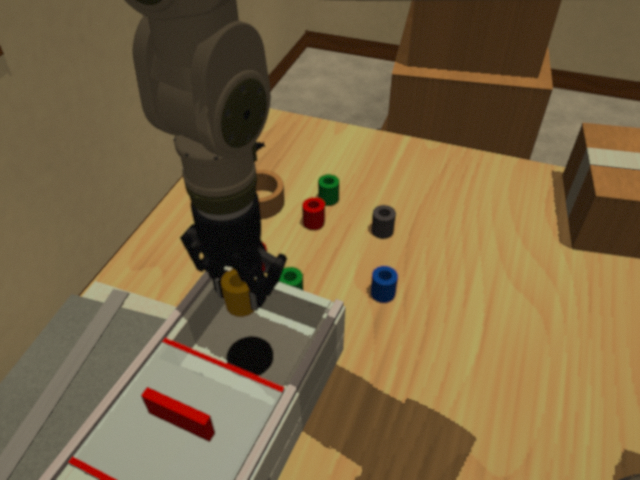

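View pics/top2.png

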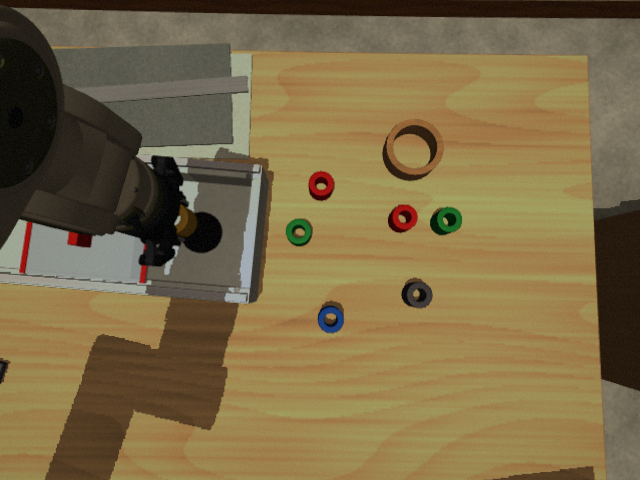

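{"api": "play_rows", "payload": {"series": "0 0.1 0 2 0 0 0; 0 0 0 3 0 0 0; 0 0 0 3 0 0 0; 0 0 0 2 0 0 0; 0 0 0 1 0 0 0; 0 0 0 0.4 0 0 0; 0 0 0 0 0 0 0; 0 0 0 0 0 0 0; 0 0 0 0 0 0 0"}}

```text
clock: 9.68
tcp_pos: [0.5991, -0.0553, 0.084]
orientation: [0.001, 0.729, 0.684, 0.0]
wrist_force: [-0.9, -0.1, -4.3]
finger_gap: 0.0432
```

Run:
```python
from h import *
s=get_state();print(s['tcp_pos'],s['orientation'],s['wrist_force'],s['finger_gap'])
for n in ['wrist','side']:
  c=cams.get_calibration(n)
  im=cams.read_camera(n); 
  if n=='side': im=cv2.resize(im[220:420,130:370],None,fx=3,fy=3,interpolation=cv2.INTER_CUBIC)
  cv2.imwrite(f"pics/{n}3.png",im[:,:,::-1])
```

```text
[ 0.59912397 -0.05526798  0.08404941] [5.33748568e-04 7.29499877e-01 6.83980610e-01 4.11482140e-04] [-0.86341669 -0.12607694 -4.27440757] 0.04324934658321637
```

View pics/wrist3.png

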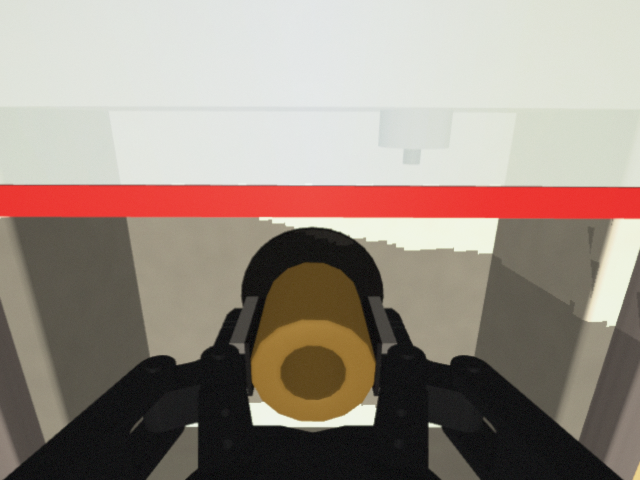

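View pics/side3.png

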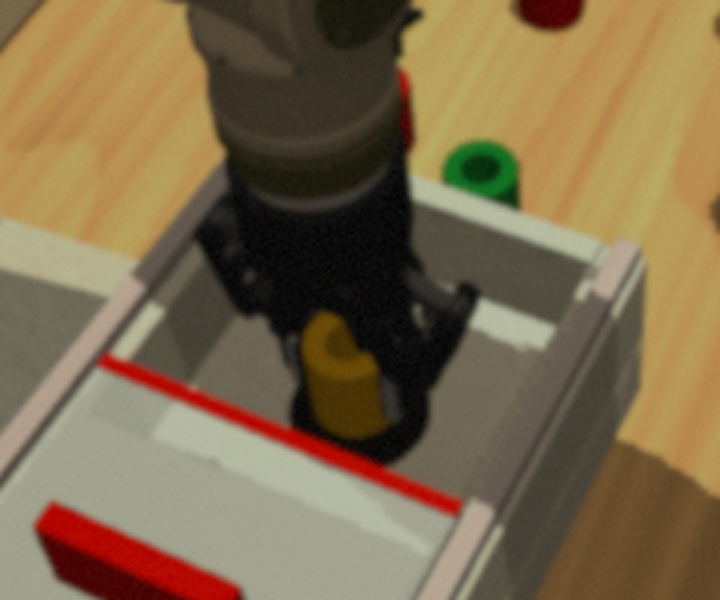

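Run:
```python
from h import *
c=cams.get_calibration('wrist')
print(at('wrist',[[312.5,228],[242,297],[383,297]],.05,c))
print('base far edge',at('wrist',[[314,262]],.056,c),'top c',at('wrist',[[313,372]],.106,c))
print(at('wrist',[[314,320],[252,371],[376,371]],.106,c))
```

```text
[[ 0.60096914 -0.01952555  0.05      ]
 [ 0.56407185 -0.05271891  0.05      ]
 [ 0.63338508 -0.05716129  0.05      ]]
base far edge [[ 0.60073402 -0.03397259  0.056     ]] top c [[ 0.59888832 -0.05429418  0.106     ]]
[[ 0.60050315 -0.03387959  0.106     ]
 [ 0.57797784 -0.05254369  0.106     ]
 [ 0.62054898 -0.05529016  0.106     ]]
```

{"api": "play_rows", "payload": {"series": "0 0.05 0 0.3 0 0 0; 0 0 0 0.2 0 0 0; 0 0 0 0.1 0 0 0; 0 0 0 0 0 0 0; 0 0 0 0 0 0 0"}}

```text
clock: 10.4
tcp_pos: [0.5986, -0.0546, 0.078]
orientation: [0.0, 0.729, 0.684, 0.0]
wrist_force: [-4.5, 0.6, 6.0]
finger_gap: 0.0436
```

{"api": "play_rows", "payload": {"series": "100 0 0 0 0 0 0; 100 0 0 0 0 0 0; 100 0 0 0 0 0 0; 100 0 0 0 0 0 0; 100 0 0 0 0 0 0; 100 0 0 0 0 0 0; 100 0 0 0 0 0 0; 100 0 0 0 0 0 0"}}

```text
clock: 11.4
tcp_pos: [0.5987, -0.0547, 0.0773]
orientation: [-0.0, 0.73, 0.684, 0.0]
wrist_force: [-0.7, -0.4, -0.7]
finger_gap: 0.0851
```

{"api": "play_rows", "payload": {"series": "100 0 0 -1 0 0 0; 100 0 0 -2 0 0 0; 100 0 0 -4 0 0 0; 100 0 0 -4 0 0 0; 100 0 0 -3 0 0 0; 100 0 0 0 0 0 0; 100 0 0 0 0 0 0"}}

```text
clock: 12.28
tcp_pos: [0.5984, -0.0547, 0.217]
orientation: [-0.0, 0.73, 0.684, -0.0]
wrist_force: [0.3, 0.1, -0.6]
finger_gap: 0.0857
```

Run:
```python
from h import *
s=get_state();print(s['tcp_pos'],s['orientation'],s['wrist_force'],s['finger_gap'])
for n in ['wrist','side']:
  c=cams.get_calibration(n)
  im=cams.read_camera(n); 
  if n=='side': im=cv2.resize(im[220:480,50:370],None,fx=2.3,fy=2.3,interpolation=cv2.INTER_CUBIC)
  cv2.imwrite(f"pics/{n}4.png",im[:,:,::-1])
  if n=='wrist': print(c)
```

```text
[ 0.59841234 -0.05467001  0.2170378 ] [-1.11469185e-04  7.29537515e-01  6.83940788e-01 -3.00497396e-05] [ 0.30150892  0.06810113 -0.64368497] 0.08571650796151206
{'fx': 358.73253626722214, 'fy': 358.73253626722214, 'cx': 312.7411012062852, 'cy': 239.81336333145362, 'distortion': array([-0.00940174,  0.        ,  0.        ,  0.        ,  0.        ]), 'rvec': array([-2.81396159,  0.08918381,  0.01421848]), 'tvec': array([-0.60060016, -0.04604363,  0.34474142])}
```

View pics/wrist4.png

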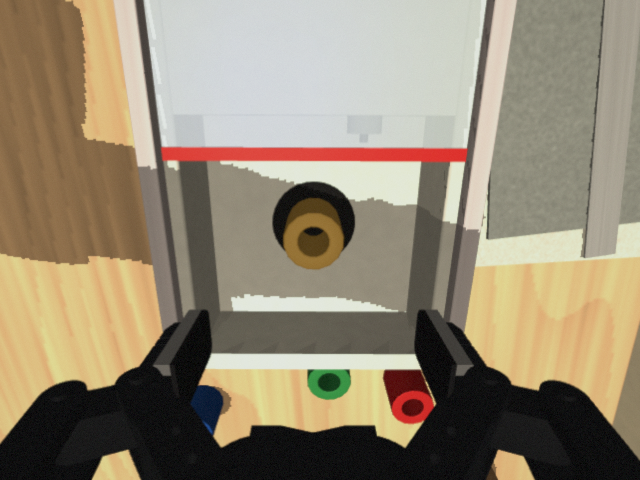

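View pics/side4.png

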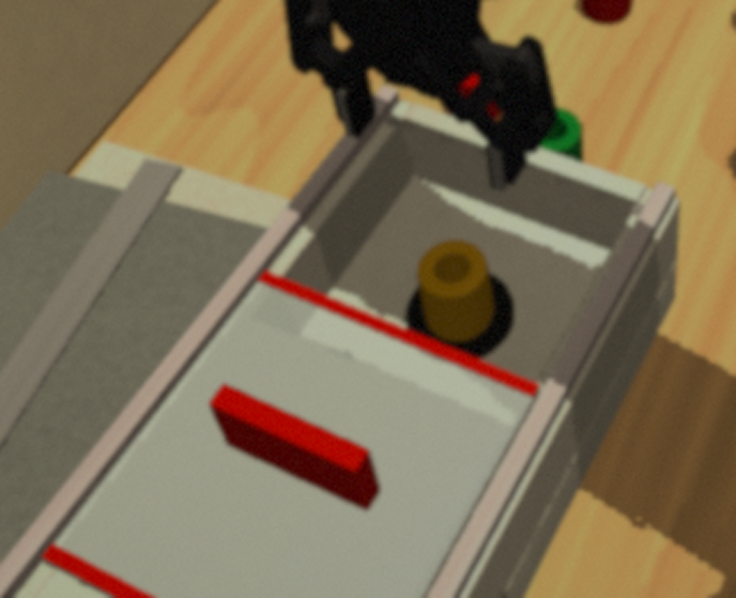

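Run:
```python
from h import *
c=cams.get_calibration('wrist')
print('pad edges',at('wrist',[[313.5,182],[273,222],[354,222]],.05,c))
print('ring edges',at('wrist',[[313.5,269.5],[284,241],[343.5,241],[313.5,212.5]],.1,c))
print('strip',at('wrist',[[314,161],[314,148]],.118,c))
im=cv2.imread('pics/wrist4.png'); cv2.imwrite('pics/wz4.png',cv2.resize(im[160:290,240:390],None,fx=4,fy=4,interpolation=cv2.INTER_CUBIC))
```

```text
pad edges [[ 0.60028249 -0.01980626  0.05      ]
 [ 0.56418246 -0.05127348  0.05      ]
 [ 0.63215266 -0.05555023  0.05      ]]
ring edges [[ 0.59679989 -0.07509157  0.1       ]
 [ 0.57731011 -0.05189539  0.1       ]
 [ 0.61938293 -0.05453853  0.1       ]
 [ 0.59947382 -0.0324669   0.1       ]]
strip [[0.6020844  0.00435807 0.118     ]
 [0.60256373 0.012052   0.118     ]]
```

View pics/wz4.png

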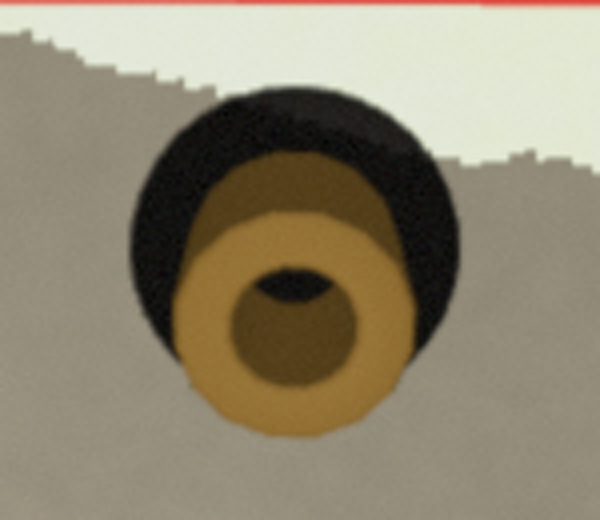

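{"api": "play_rows", "payload": {"series": "0 2 0 0 0 0 0; 0 4 0 0 0 0 0; 0 5 0 0 0 0 0; 0 5 0 0 0 0 0; 0 2.5 0 0 0 0 0; 0 1 0 0 0 0 0; 0 0 0 0 0 0 0; 0 0 0 0 0 0 0; 0 0 0 0 0 0 0", "newtons": 40}}

```text
clock: 13.5
tcp_pos: [0.6113, 0.1387, 0.2173]
orientation: [0.0, 0.73, 0.683, -0.0]
wrist_force: [0.4, -0.1, -0.3]
finger_gap: 0.0001
```

Run:
```python
from h import *
s=get_state();print(s['tcp_pos'],s['orientation'],s['wrist_force'],s['finger_gap'])
for n in ['wrist','side']:
  c=cams.get_calibration(n)
  im=cams.read_camera(n); 
  if n=='side': im=cv2.resize(im[180:480,10:370],None,fx=2,fy=2,interpolation=cv2.INTER_CUBIC)
  cv2.imwrite(f"pics/{n}5.png",im[:,:,::-1])
```

```text
[0.6113217  0.13873356 0.21729491] [ 1.37135877e-05  7.30115267e-01  6.83324005e-01 -2.91397113e-05] [ 0.36694943 -0.10095421 -0.28724183] 5.571310946716433e-05
```

View pics/wrist5.png

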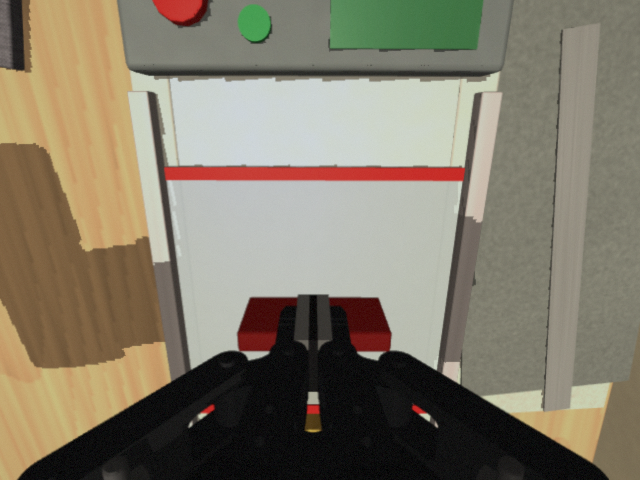

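View pics/side5.png

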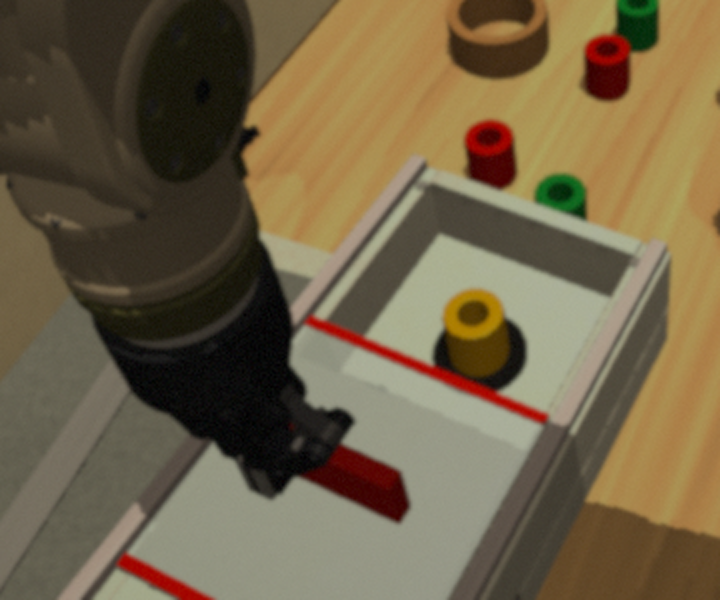

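Run:
```python
from h import *
c=cams.get_calibration('wrist')
print('fin top far edge if z=.118/.163',at('wrist',[[314,297],[314,297]],[.118,.163],c),'near top',at('wrist',[[340,331]],.163,c))
print('rear strip outer',at('wrist',[[314,167]],.118,c))
```

```text
fin top far edge if z=.118/.163 [[0.60993315 0.1046896  0.118     ]
 [0.61125957 0.12834111 0.163     ]] near top [[0.62482329 0.10552175 0.163     ]]
rear strip outer [[0.6156247  0.19397606 0.118     ]]
```

{"api": "play_rows", "payload": {"series": "0 0 0 2 0 0 0; 0 0 0 3 0 0 0; 0 0 0 1.7 0 0 0; 0 0 0 0 0 0 0; 0 -1 0 0 0 0 0; 0 -1 0 0 0 0 0; 0 -1 0 0 0 0 0; 0 -1 0 0 0 0 0; 0 0 0 0 0 0 0"}}

```text
clock: 14.72
tcp_pos: [0.6087, 0.0987, 0.1505]
orientation: [0.0, 0.73, 0.683, -0.0]
wrist_force: [0.2, 0.3, -0.6]
finger_gap: -0.0001
```

{"api": "play_rows", "payload": {"series": "0 -1 0 0 0 0 0; 0 -1.5 0 0 0 0 0; 0 -1.5 0 0 0 0 0; 0 -1.5 0 0 0 0 0; 0 -1.5 0 0 0 0 0; 0 -1.5 0 0 0 0 0; 0 -1 0 0 0 0 0; 0 -1 0 0 0 0 0; 0 -0.5 0 0 0 0 0; 0 0 0 0 0 0 0"}}

```text
clock: 15.98
tcp_pos: [0.6018, -0.0106, 0.1502]
orientation: [0.0, 0.73, 0.684, -0.0]
wrist_force: [0.1, 0.5, -0.2]
finger_gap: -0.0001
```

Run:
```python
from h import *
s=get_state();print(s['tcp_pos'],s['orientation'],s['wrist_force'],s['finger_gap'])
im=cams.read_camera('side'); im=cv2.resize(im[180:480,10:370],None,fx=2,fy=2,interpolation=cv2.INTER_CUBIC)
cv2.imwrite(f"pics/side6.png",im[:,:,::-1])
```

```text
[ 0.60183713 -0.01056038  0.15021298] [ 4.88777135e-04  7.29751927e-01  6.83711823e-01 -1.69841737e-04] [ 0.07447871  0.46806257 -0.16494462] -6.933609837279847e-05
```

View pics/side6.png

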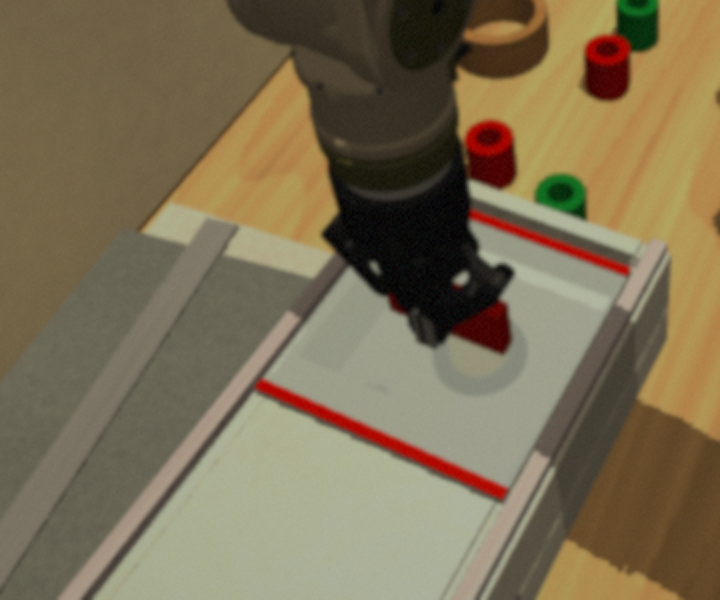

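{"api": "play_rows", "payload": {"series": "0 -0.5 0 0 0 0 0; 0 -0.5 0 0 0 0 0; 0 -0.4 0 0 0 0 0; 0 -0.3 0 0 0 0 0; 0 -0.3 0 0 0 0 0; 0 -0.2 0 0 0 0 0; 0 -0.2 0 0 0 0 0; 0 0 0 0 0 0 0"}}

```text
clock: 17.02
tcp_pos: [0.5999, -0.0341, 0.1503]
orientation: [0.0, 0.73, 0.684, -0.0]
wrist_force: [0.7, 1.1, 0.2]
finger_gap: 0.0001
```

{"api": "play_rows", "payload": {"series": "0 -0.2 0 0 0 0 0; 0 -0.1 0 0 0 0 0; 0 0 0 0 0 0 0"}}

```text
clock: 17.4
tcp_pos: [0.5997, -0.0369, 0.1503]
orientation: [-0.0, 0.73, 0.684, -0.0]
wrist_force: [-0.1, 0.4, 0.5]
finger_gap: -0.0001
```

{"api": "play_rows", "payload": {"series": "0 -0.1 0 0 0 0 0; 0 -0.1 0 0 0 0 0; 0 0 0 0 0 0 0"}}

```text
clock: 17.77
tcp_pos: [0.5996, -0.0377, 0.1504]
orientation: [-0.001, 0.729, 0.684, 0.001]
wrist_force: [0.1, 5.3, 0.9]
finger_gap: -0.0002
```

{"api": "play_rows", "payload": {"series": "0 -0.1 0 0 0 0 0; 0 -0.1 0 0 0 0 0; 0 0 0 0 0 0 0"}}

```text
clock: 18.15
tcp_pos: [0.5996, -0.0378, 0.1504]
orientation: [-0.002, 0.729, 0.685, 0.002]
wrist_force: [1.3, 12.0, 2.3]
finger_gap: -0.0002
```

{"api": "play_rows", "payload": {"series": "0 -0.1 0 0 0 0 0; 0 -0.1 0 0 0 0 0; 0 0 0 0 0 0 0"}}

```text
clock: 18.52
tcp_pos: [0.5995, -0.0378, 0.1504]
orientation: [-0.003, 0.728, 0.685, 0.004]
wrist_force: [1.8, 18.0, 2.3]
finger_gap: -0.0001
```

{"api": "play_rows", "payload": {"series": "0 0.5 0 0 0 0 0; 0 1 0 0 0 0 0; 0 2 0 0 0 0 0; 0 2 0 -1 0 0 0; 0 2 0 -3 0 0 0; 0 4 0 -4 0 0 0; 0 5 0 -4 0 0 0; 0 5 0 0 0 0 0; 0 5 0 0 0 0 0; 0 3 0 0 0 0 0; 0 0 0 0 0 0 0; 0 0 0 0 0 0 0"}}

```text
clock: 20.02
tcp_pos: [0.618, 0.2508, 0.2697]
orientation: [0.0, 0.729, 0.684, -0.0]
wrist_force: [-0.3, 0.9, 0.3]
finger_gap: -0.0002
```

Run:
```python
from h import *
s=get_state();print(s['clock'],s['tcp_pos'],s['wrist_force'],s['finger_gap'])
im=cams.read_camera('side'); im=cv2.resize(im[180:480,10:370],None,fx=2,fy=2,interpolation=cv2.INTER_CUBIC)
cv2.imwrite(f"pics/side7.png",im[:,:,::-1])
im=cams.read_camera('top'); im=cv2.resize(im[120:320,0:300],None,fx=2.6,fy=2.6,interpolation=cv2.INTER_CUBIC)
cv2.imwrite(f"pics/top7.png",im[:,:,::-1])
p=np.array([.5985,-.0555]);y=np.array([.064,.998])
print(proj('top',[[*(p+y*d),.118] for d in(-.095,.095)]),proj('side',[[*(p+y*d),.118] for d in(-.095,.095)]))
```

```text
20.025 [0.6180499  0.25077302 0.26965681] [-0.26563011  0.89046967  0.30289835] -0.00024056707334819282
[[251.9365557  232.20826402]
 [129.5452667  222.25361104]] [[276.00631196 280.52046796]
 [207.63986886 383.4950224 ]]
```

View pics/side7.png

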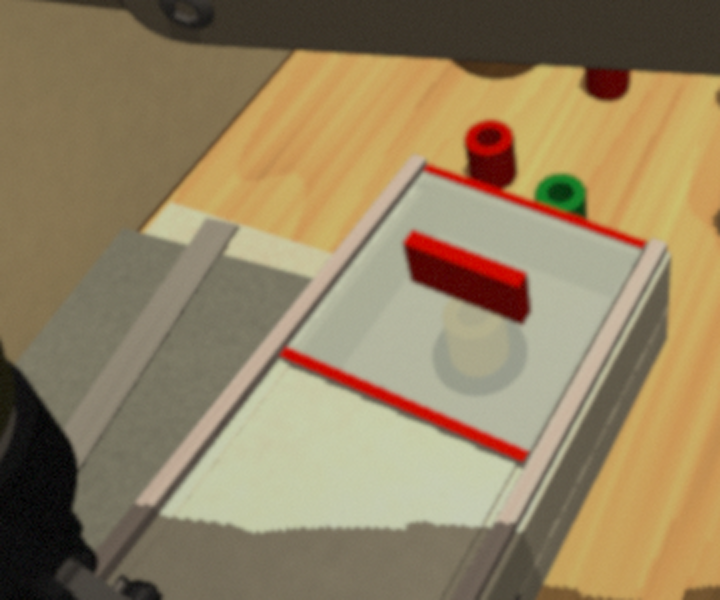

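View pics/top7.png

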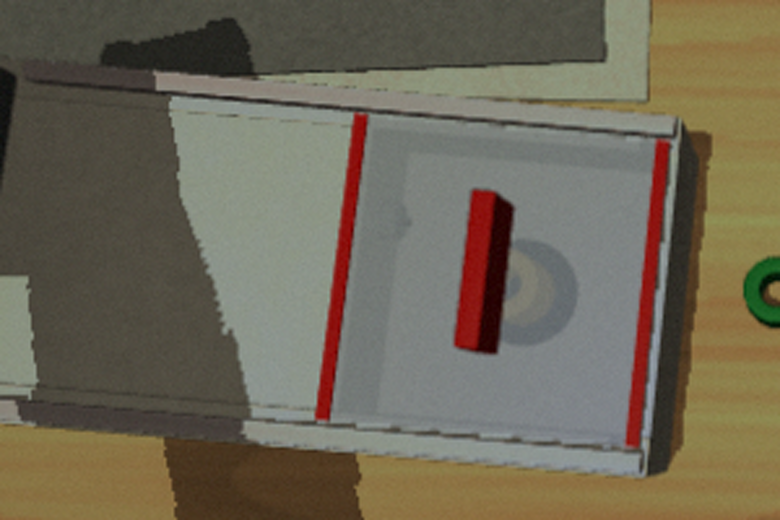

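Run:
```python
from workcell import workorder
print(workorder.hand_in())
```

```text
the job is handed in; nothing more can be done
None
```

The brass bushing is standing upright in the middle of the black pad, and the guard is fully shut over it. I handed the job in at about 20 s, with the arm clear of the machine and touching nothing.

- **Placing:** the wrist picture taken after release shows the bushing upright and centred on the pad to within about 1 mm. The other bushings were left alone.
- **Guard:** I pushed the fin with closed fingers until the guard stopped moving. The push force then rose from about 1 N to 18 N with no further travel. The fin stopped where a fully shut guard puts it. In the top view the guard's front edge was within 1 pixel of the predicted shut position.
- **Final pictures:** the side and top views show the bushing still standing under the shut guard.
- **Disagreements:** the wrist camera put things 1–3 mm further along +y than the fixed cameras did. I centred the bushing on the pad from their relative positions in the same picture.

No check failed.

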